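# Lay the mitred frame tubes in their brazing cradles

## Robot

A 6-joint arm with a two-finger parallel gripper is mounted at the origin on the work surface. World frame = base frame: x ahead of the robot, y to its left, z up, the work surface at z = 0. Lengths are in mm, angles in rad, forces in N, time in s.
With the tool pointing down it reaches from about 400 to 925 mm from the base axis. Payload 12.5 kg.
Tool frame: the origin (TCP) lies midway between the tips of the shut fingers; the grasp point (between the pads) lies 19 mm behind it; z points along the fingers, y is the line along which they close (so a half turn about z gives the same grasp; the last joint's range is limited). The gripper opens to 95 mm and grips with 3 to 60 N. Pads are 20 mm wide; open, the fingers measure 119 mm over their backs; the gripper's body (75 mm by 180 mm) begins 59 mm behind the grasp point.
Start: joints at [-1.323, 0.491, 1.559, -0, 1.092, -0.106], TCP at [216.564, -586.299, 214.661] pointing down, gripper open.
Joint ranges: [-3.1, 3.1], [-0.84, 2.19], [0.05, 2.79], [-1.13, 4.28], [0.06, 2.93], [-2.69, 2.69]. Speed limits (rad/s): [2.22, 2.22, 2.79, 3.14, 3.14, 3.14].

## Interface

Orientations are given as [roll, pitch, yaw] about the fixed x, y, z axes, in that order (R = Rz(yaw) Ry(pitch) Rx(roll)).
In Python, from cell import env gives the robot as it stands.
- The arm moves only by the tool arm_command, never from a script. Its argument "targets" is a list of rows, each a list of 5 numbers: the shift along the tool's x, y, z in mm, then the turn about the tool's z in degrees, then the opening, from 0 (shut) to 1 (fully open). In form: [[tx, ty, tz, roll, fingers], ...]. A call has 1 to 5 rows; each row is the pose to reach, as a shift and turn from the pose commanded when the call began, along the tool's axes at that moment; what a row does not reach only later rows make up. A row lasts 1/10 s, in which the tool goes at most 50 mm and 8.59 degrees, less where a joint would pass 70% of its speed; a pose out of reach is approached as far as the arm can. A call with a gripper value outside its range is refused whole. The fingers move at their own pace and stop on an object; the grip force is fixed at half the most. Time passes only in rows, so rows that repeat a pose let the fingers close. It gives the time, the measured TCP pose, the force, the opening and the grip force at its end, in the units of the state.
- env.state(): the state, without advancing time (a new reading comes with each control period).
- env.read_camera(name): name is "scene" or "top" or "wrist"; returns a dict with "frame" (384x512x3 uint8, red, green, blue), "vertical_fov" (degrees; the focal length in pixels is half the picture's height over the tangent of half this angle, whatever the lens; pixels are square), "cx", "cy" (the principal point, pixels), "world_from_camera" (4x4, takes a point from camera to world coordinates); the wrist camera has in their place "hand_eye" (4x4, takes a point from camera to tool coordinates, whose origin is the TCP and whose axes are the flange's). Camera axes: x right, y down, z forward; pixel columns grow to the right and rows downward; lengths in mm; the calibration is good to about 2 mm. A picture is of the moment at which its call begins: read the wrist's pose just before it. There is no depth.
- env.job_done(): hands the job in; it is judged then, once.
The state is a dict: "t": time; "joints": joint angles; "qvel": joint speeds; "tau": joint torques, N m; "eef_pos": TCP position; "tcp_rot": TCP orientation; "ft_force": force on the tool from outside, world axes, zero at the start; "moment": the same for the moment, N m; "opening": opening from 0.0 (shut) to 1.0 (fully open); "grip_force": force on a finger pad.
Only numpy, scipy, OpenCV 4.12 (cv2) and the standard library are available. Lean on these libraries where they do the work, as an engineer would, in place of code of your own. Each camera call takes 0.05 s, during which the arm holds its last target. There are 200 camera calls.

## Task

Four short bicycle-frame tubes have been cut for brazing: lay each one in the cradle whose half-round saddles fit its diameter, right down in both saddles and centred lengthwise so that it sticks out about equally at both ends. Leave the flux jar and the wire brush where they are.

Things in the scene. Friction and masses are not known exactly. Their poses are not given: they have to be found in the camera images.
- stay_tube_mid (a point): The thinnest of four loose bare-steel tubes, the stay: 19 mm diameter, 170 mm long, one end mitred like a fish-mouth; it lies on the bench on its side. The point is its centre (on its axis, half-way along, 9.5 mm above what it lies on); x runs along the tube; it may roll, so y and z turn about x.
- seat_tube_mid (a point): The second thinnest of four loose bare-steel tubes, the seat tube: 28.6 mm diameter, 160 mm long, one end mitred like a fish-mouth; it lies on the bench on its side. The point is its centre (on its axis, half-way along, 14.3 mm above what it lies on); x runs along the tube; it may roll, so y and z turn about x.
- down_tube_mid (a point): The second thickest of four loose bare-steel tubes, the down tube: 38 mm diameter, 150 mm long, one end mitred like a fish-mouth; it lies on the bench on its side. The point is its centre (on its axis, half-way along, 19 mm above what it lies on); x runs along the tube; it may roll, so y and z turn about x.
- head_tube_mid (a point): The thickest of four loose bare-steel tubes, the head tube: 46 mm diameter, 135 mm long, both ends square; it lies on the bench on its side. The point is its centre (on its axis, half-way along, 23 mm above what it lies on); x runs along the tube; it may roll, so y and z turn about x.
- stay_cradle_seat (a point): Fixed cradle for the 19 mm tube: grey base 136 x 46 x 10 mm, two dark saddles 18 mm thick, 70 mm clear between them, tops 34 mm above the bench; half-round grooves 20.5 mm across, their lowest line 26 mm above the bench. The point is where the tube's centre is when right down and centred (35.5 mm above the bench, midway between the saddles); x along the grooves, z up.
- seat_cradle_seat (a point): Fixed cradle for the 28.6 mm tube: grey base 136 x 56 x 10 mm, two dark saddles 18 mm thick, 70 mm clear between them, tops 37 mm above the bench; half-round grooves 30.1 mm across, their lowest line 26 mm above the bench. The point is where the tube's centre is when right down and centred (40.3 mm above the bench, midway between the saddles); x along the grooves, z up.
- down_cradle_seat (a point): Fixed cradle for the 38 mm tube: grey base 136 x 66 x 10 mm, two dark saddles 18 mm thick, 70 mm clear between them, tops 41 mm above the bench; half-round grooves 39.5 mm across, their lowest line 26 mm above the bench. The point is where the tube's centre is when right down and centred (45 mm above the bench, midway between the saddles); x along the grooves, z up.
- head_cradle_seat (a point): Fixed cradle for the 46 mm tube: grey base 136 x 74 x 10 mm, two dark saddles 18 mm thick, 70 mm clear between them, tops 44 mm above the bench; half-round grooves 47.5 mm across, their lowest line 26 mm above the bench. The point is where the tube's centre is when right down and centred (49 mm above the bench, midway between the saddles); x along the grooves, z up.
- flux_jar_mid (a point): Bystander: a white flux jar with a black lid, 60 mm diameter, 75 mm tall, loose, to be left alone. The point is its centre, half-way up; z is its upright axis.
- wire_brush_mid (a point): Bystander: a wire brush lying on its back, wooden stock 200 x 26 x 14 mm with brass bristles up to 32 mm high, loose, to be left alone. The point is its centre, 16 mm above the bench; x runs along it towards the bristles.
Things that resemble listed ones, but are neither listed nor needed, are in the scene too. What is shaped like the part that bears seat_tube_mid but blue, green or orange is not meant.

How it is judged:
By the outcome, as a careful person would: the job done as asked, in the order asked, and still so for the second after the job is handed in, with the robot touching nothing.
It also fails if it takes over 90 s, if anything falls off the work surface, if the arm or the gripper's body presses on something with over 40 N, if the wrist force passes 120 N, or if a joint passes its speed limit or range.

## Working session

There is one attempt and no reset: what is moved stays moved. The work goes in short steps, Python scripts to look and compute and a tool call to move; the robot and the scene stay as the last step left them, time stands still between calls to the robot, and variables do not carry over. Pictures are saved under pics/ and viewed, at most 14 in all, crops included, and the job is handed in when it is done.

Besides the shell and the picture viewer there is one more tool, called after "Request:" as name(argument=value, ...), one argument or row to a line, values as JSON. arm_command: Moves the arm, as the interface text tells. Its arguments: {"type":"object","properties":{"targets":{"type":"array","items":{"type":"array","items":{"type":"number"}}}},"required":["targets"]}

```bash
mkdir -p pics; ls
python3 - <<'E'
from cell import env
import cv2,numpy as np
print(env.state())
for n in("scene","top","wrist"):
    c=env.read_camera(n); cv2.imwrite(f"pics/{n}0.png",c["frame"][:,:,::-1])
    print(n,{k:(np.round(v,3).tolist() if k!="frame" else 0) for k,v in c.items()})
a=cv2.imread("pics/top0.png");cv2.imwrite("pics/top0b.png",cv2.resize(a,(800,600),interpolation=cv2.INTER_CUBIC))
E
```

```text
pics
{'t': 0.0, 'joints': array([-1.32259085e+00,  4.91574922e-01,  1.55949102e+00,  8.52621299e-06,
        1.09168139e+00, -1.05629914e-01]), 'qvel': array([-0.00076076,  0.00107901, -0.00047211,  0.00132363,  0.00175147,
        0.00082382]), 'tau': array([ 2.62615674e-05, -6.12652159e+01, -2.58188045e+01,  6.92947232e-02,
        4.81447473e-02, -7.31311161e-05]), 'eef_pos': array([ 216.50302234, -586.02688435,  214.03788583]), 'tcp_rot': array([-3.14044521e+00, -1.29261391e-04,  3.53831385e-01]), 'ft_force': array([-0.12468534,  0.62249348, -0.5644214 ]), 'moment': array([ 0.04385542, -0.01467172, -0.0468856 ]), 'grip_force': 0.0, 'opening': 0.9998458144828477}
scene {'frame': 0, 'vertical_fov': 57.115, 'cx': 252.323, 'cy': 187.772, 'world_from_camera': [[-0.392, 0.784, -0.481, 1031.066], [0.92, 0.328, -0.216, 321.254], [-0.012, -0.527, -0.85, 1068.897], [0.0, 0.0, 0.0, 1.0]]}
top {'frame': 0, 'vertical_fov': 45.865, 'cx': 260.355, 'cy': 193.451, 'world_from_camera': [[-0.0, -0.996, 0.091, 316.158], [-1.0, -0.001, -0.014, 89.763], [0.014, -0.091, -0.996, 1528.292], [0.0, 0.0, 0.0, 1.0]]}
wrist {'frame': 0, 'vertical_fov': 58.464, 'cx': 255.394, 'cy': 193.894, 'hand_eye': [[-0.001, -0.972, -0.236, 66.695], [1.0, -0.001, -0.0, 0.423], [0.0, -0.236, 0.972, -169.364], [0.0, 0.0, 0.0, 1.0]]}
```

View pics/top0b.png

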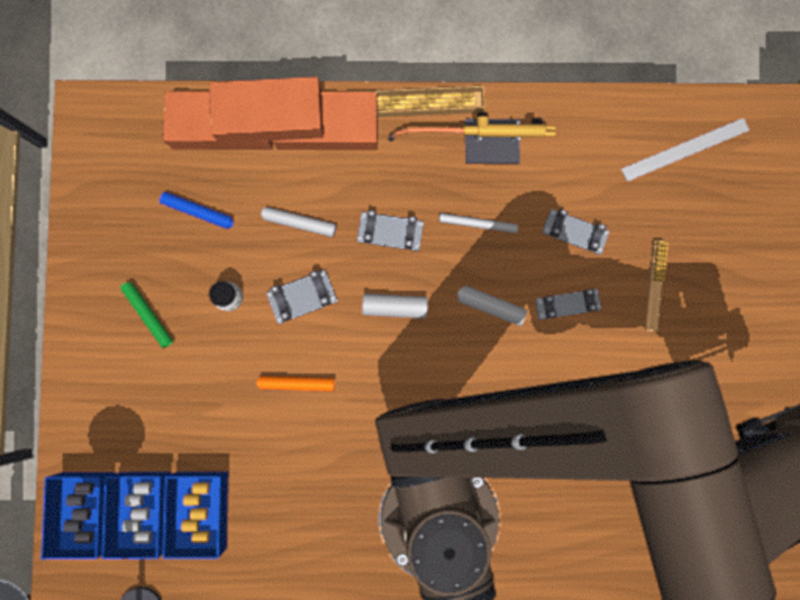

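View pics/scene0.png

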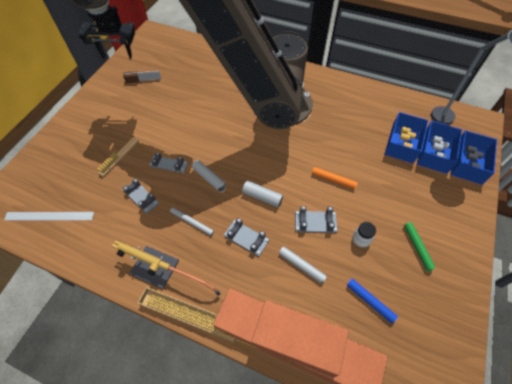

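The top view (800 px wide) shows the four bare tubes at about (298,221), (478,223), (395,304) and (491,305). The cradles are at (390,229), (576,230), (302,295) and (568,303), the jar at (226,295) and the brush at (656,285). Blue, green and orange are decoys. The scene view shows the same things. Next I'll measure in both views.

```bash
cat > h.py <<'E'
import numpy as np,cv2
from scipy.spatial.transform import Rotation as R
from cell import env
def cam(n):
    s=env.state(); c=env.read_camera(n)
    if n=="wrist":
        T=np.eye(4);T[:3,:3]=R.from_euler("xyz",s["tcp_rot"]).as_matrix();T[:3,3]=s["eef_pos"]
        c["world_from_camera"]=T@c["hand_eye"]
    c["f"]=c["frame"].shape[0]/2/np.tan(np.radians(c["vertical_fov"]/2))
    return c
def ray(c,u,v):
    M=c["world_from_camera"];d=M[:3,:3]@np.array([(u-c["cx"])/c["f"],(v-c["cy"])/c["f"],1]);return M[:3,3],d/np.linalg.norm(d)
def plane(c,u,v,z):
    o,d=ray(c,u,v);return o+d*(z-o[2])/d[2]
def proj(c,p):
    M=c["world_from_camera"];q=M[:3,:3].T@(np.array(p)-M[:3,3]);return c["f"]*q[:2]/q[2]+[c["cx"],c["cy"]]
def tri(c1,p1,c2,p2):
    o1,d1=ray(c1,*p1);o2,d2=ray(c2,*p2);A=np.stack([d1,-d2],1);t=np.linalg.lstsq(A,o2-o1,rcond=None)[0]
    a,b=o1+d1*t[0],o2+d2*t[1];return (a+b)/2,np.linalg.norm(a-b)
def grey(c,s=70):
    h=cv2.cvtColor(c["frame"],cv2.COLOR_RGB2HSV);m=((h[...,1]<s)*255).astype(np.uint8)
    return cv2.morphologyEx(m,cv2.MORPH_CLOSE,np.ones((3,3)))
def blobs(c,s=70,lo=60,hi=3000):
    out=[]
    for k in cv2.findContours(grey(c,s),cv2.RETR_EXTERNAL,cv2.CHAIN_APPROX_NONE)[0]:
        if lo<cv2.contourArea(k)<hi: out.append((cv2.minAreaRect(k),k))
    return out
def go(x,y,z,yaw=None):  # shift in tool axes from current pose (tool x,y,z) and turn about tool z
    s=env.state();r=R.from_euler("xyz",s["tcp_rot"]);d=r.inv().apply(np.array([x,y,z])-s["eef_pos"])
    t=0
    if yaw is not None:  # wanted direction (deg) of the tube, tool x along it
        tx=r.as_matrix()[:,0];now=np.degrees(np.arctan2(tx[1],tx[0]));t=-((yaw-now+90)%180-90)
    print("move",d.round(1),"roll",round(t,1))
E
python3 - <<'E'
from h import *
ct,cs=cam("top"),cam("scene")
for n,c in(("top",ct),("scene",cs)):
    print(n)
    for r,k in blobs(c):
        p=plane(c,*r[0],15)
        if 300<p[0]<800 and -480<p[1]<420:
            b=np.array([plane(c,*q,20) for q in cv2.boxPoints(r)])
            e=sorted([(np.linalg.norm(b[1]-b[0]),*(b[1]-b[0])[:2]),(np.linalg.norm(b[2]-b[1]),*(b[2]-b[1])[:2])])
            print(np.round(r[0],1),p.round()[:2],"size",round(e[0][0]),round(e[1][0]),"yaw",round(np.degrees(np.arctan2(e[1][2],e[1][1]))%180,1))
E
```

```text
top
[252.5 195.3] [449.  95.] size 46 138 yaw 86.4
[363.3 194.2] [ 453. -277.] size 47 137 yaw 99.0
[314.  194.9] [ 450. -111.] size 38 153 yaw 68.1
[192.4 188.9] [470. 296.] size 79 136 yaw 111.4
[305.5 142.3] [629. -84.] size 20 169 yaw 81.3
[368.4 147.1] [ 613. -298.] size 64 136 yaw 69.4
[249.4 146.7] [614. 106.] size 74 137 yaw 81.3
[190.4 141.4] [631. 305.] size 30 164 yaw 75.9
[315.   95.5] [ 792. -118.] size 59 116 yaw 90.3
scene
[302.2 264.5] [632. 305.] size 34 164 yaw 75.7
[160.5 255.5] [ 778. -115.] size 27 120 yaw 86.7
[246.7 235.9] [611. 108.] size 83 143 yaw 80.3
[191.4 220.8] [632. -83.] size 24 176 yaw 81.3
[316. 219.] [466. 296.] size 97 142 yaw 112.7
[261.6 193.1] [443.  91.] size 57 149 yaw 85.7
[140.5 195.5] [ 615. -294.] size 65 153 yaw 68.3
[208.7 175.7] [ 449. -112.] size 44 171 yaw 68.6
[168.3 162.2] [ 453. -277.] size 69 146 yaw 98.5
```

Sizes and positions agree with the text. The tubes:

| Tube | Centre (x, y) mm | Yaw |
|---|---|---|
| head | 449, 95 | 86° |
| down | 450, -111 | 68° |
| stay | 629, -84 | 81° |
| seat | 631, 305 | 76° |

The cradles:

| Cradle | Centre (x, y) mm | Yaw |
|---|---|---|
| stay | 453, -277 | 99° |
| seat | 613, -298 | 69° |
| down | 614, 106 | 81° |
| head | 470, 296 | 111° |

I'll start with the stay tube.

Run:
```python
from h import *
ct,cs=cam("top"),cam("scene")
for n,a,b in(("head",(252.5,195.3),(261.6,193.1)),("down",(314,194.9),(208.7,175.7)),("stay",(305.5,142.3),(191.4,220.8)),("seat",(190.4,141.4),(302.2,264.5)),("stayC",(363.3,194.2),(168.3,162.2)),("seatC",(368.4,147.1),(140.5,195.5)),("downC",(249.4,146.7),(246.7,235.9)),("headC",(192.4,188.9),(316,219))):
    p,e=tri(ct,a,cs,b);print(n,p.round(1),round(e,1))
go(629,-84,160,81)
```

```text
head [448.1  94.4  25. ] 1.6
down [ 450.1 -110.7   17.6] 0.1
stay [630.4 -85.    9.9] 0.6
seat [631.6 305.2  13.2] 0.5
stayC [ 452.8 -276.8   15.2] 0.1
seatC [ 613.4 -297.5   11. ] 2.5
downC [612.5 107.4  17.6] 3.1
headC [469.2 296.   21.1] 1.1
move [ 560.9 -328.2   54.6] roll -60.7
```

Request:
arm_command(
  targets=[
    [561,-328,0,0,1],
    [561,-328,0,0,1],
    [561,-328,0,0,1],
    [561,-328,0,0,1],
    [561,-328,0,0,1],
  ],
)

```text
t: 0.85
eef_pos: [376.2, -391.5, 214.8]
tcp_rot: [3.141, -0.0, 0.353]
ft_force: [1.0, -1.2, -0.4]
opening: 1.0
grip_force: 0.0
```

```bash
python3 -c "
from h import *
print(env.state()['eef_pos'],env.state()['t']);go(630,-85,160,81)"
```

```text
[ 376.20840839 -391.51949663  214.77681603] 0.85
move [ 344.2 -199.7   54.7] roll -60.7
```

Request:
arm_command(
  targets=[
    [344,-200,55,-61,1],
    [344,-200,55,-61,1],
    [344,-200,55,-61,1],
    [344,-200,55,-61,1],
    [344,-200,55,-61,1],
  ],
)

```text
t: 1.35
eef_pos: [534.1, -200.5, 180.3]
tcp_rot: [3.141, 0.0, 1.11]
ft_force: [0.2, -0.7, 0.3]
opening: 1.0
grip_force: 0.0
```

```bash
python3 -c "
from h import *
print(env.state()['eef_pos'],env.state()['t']);go(630,-85,160,81)"
```

```text
[ 534.08716617 -200.46294608  180.30951027] 1.35
move [146.1  34.6  20.3] roll -17.4
```

Request:
arm_command(
  targets=[
    [146,35,20,-17.4,1],
    [146,35,20,-17.4,1],
    [146,35,20,-17.4,1],
    [146,35,20,-17.4,1],
    [146,35,20,-17.4,1],
  ],
)

```text
t: 1.85
eef_pos: [630.1, -86.6, 159.8]
tcp_rot: [-3.141, 0.0, 1.409]
ft_force: [-0.5, -0.0, 0.1]
opening: 0.998
grip_force: 0.0
```

```bash
cat >> h.py <<'E'
def tubes(c,z,s=70,lo=800,hi=60000):
    res=[]
    for r,k in blobs(c,s,lo,hi):
        b=np.array([plane(c,*q,z) for q in cv2.boxPoints(r)])
        e=sorted([(np.linalg.norm(b[1]-b[0]),*(b[1]-b[0])[:2]),(np.linalg.norm(b[2]-b[1]),*(b[2]-b[1])[:2])])
        res.append((plane(c,*r[0],z)[:2].round(1),round(e[0][0]),round(e[1][0]),round(np.degrees(np.arctan2(e[1][2],e[1][1]))%180,1),np.round(r[0])))
    return res
E
python3 -c "
from h import *
print(env.state()['eef_pos'],env.state()['tcp_rot'])
c=cam('wrist');cv2.imwrite('pics/w1.png',c['frame'][:,:,::-1])
for t in tubes(c,9.5):print(t)"
```

```text
[630.10705771 -86.6212383  159.82560254] [-3.14074848e+00  1.51067031e-04  1.40946211e+00]
(array([602.4,  56.9]), 39, 73, np.float64(170.7), array([196.,  25.]))
(array([453.2,  64. ]), 43, 76, np.float64(72.7), array([26., 46.]))
```

View pics/w1.png

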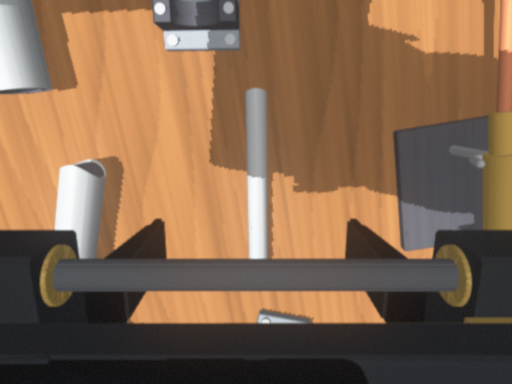

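The wrist view shows the stay running from its far end at (256,90) down to row 230, where the gripper hides the rest. I'll measure only the upper part of wrist pictures. From about 90 mm behind a thing, all of it should be visible.

```bash
cat >> h.py <<'E'
def top_part(c,z,L=None,row=225,s=70,lo=800):
    """blobs above row; centre of the axis line, ends; for a cut blob centre = far end - L/2"""
    c=dict(c);f=c["frame"].copy();f[row:]=(200,120,50);c["frame"]=f
    for r,k in blobs(c,s,lo,60000):
        b=cv2.boxPoints(r);w=np.array([plane(c,*q,z)[:2] for q in b])
        i=0 if np.linalg.norm(w[1]-w[0])<np.linalg.norm(w[2]-w[1]) else 1
        ends=[(w[i]+w[(i+1)%4])/2,(w[(i+2)%4]+w[(i+3)%4])/2]
        px=[(b[i]+b[(i+1)%4])/2,(b[(i+2)%4]+b[(i+3)%4])/2]
        if px[0][1]>px[1][1]: ends=ends[::-1]   # ends[0] = far (upper) end
        d=ends[0]-ends[1];l=np.linalg.norm(d);d/=l
        print("px",np.round(r[0]),"mid",((ends[0]+ends[1])/2).round(1),"far",ends[0].round(1),"len",l.round(1),"wid",np.linalg.norm(w[(i+1)%4]-w[i]).round(1),"yaw",np.degrees(np.arctan2(d[1],d[0])).round(1),"ctr-from-far",(ends[0]-d*L/2).round(1) if L else "")
E
python3 -c "
from h import *
c=cam('wrist');top_part(c,9.5,170)
go(630,-85,3,81)"
```

```text
px [ 81. 192.] mid [463.2 -70.6] far [475.5 -38.4] len 69.0 wid 43.2 yaw 69.2 ctr-from-far [ 445.3 -117.9]
px [441. 170.] mid [ 805.  -106.6] far [806.9 -54.1] len 105.0 wid 85.4 yaw 87.9 ctr-from-far [ 803.8 -139. ]
px [256. 155.] mid [634.9 -65.7] far [644.6  -1.7] len 129.6 wid 18.8 yaw 81.4 ctr-from-far [631.9 -85.7]
px [196.  24.] mid [602.1  56.1] far [638.9  50. ] len 74.6 wid 38.6 yaw -9.4 ctr-from-far [555.   63.9]
px [26. 46.] mid [452.6  62.6] far [464.5  98.4] len 75.5 wid 43.1 yaw 71.6 ctr-from-far [437.7  17.8]
move [  3.4   0.  157.5] roll -0.4
```

The stay's centre is at (632,-86) with yaw 81.4°, and its width and the two views agree. I'll go down and grip.

Request:
arm_command(
  targets=[
    [1,2,50,-0.5,1],
    [1,2,100,-0.5,1],
    [1,2,135,-0.5,1],
    [1,2,155.5,-0.5,1],
    [1,2,155.5,-0.5,1],
  ],
)

```text
t: 2.45
eef_pos: [630.6, -88.4, 2.9]
tcp_rot: [-3.138, -0.0, 1.414]
ft_force: [0.7, -0.5, 1.0]
opening: 0.996
grip_force: 0.0
```

Request:
arm_command(
  targets=[
    [0,0,0,0,0],
    [0,0,0,0,0],
    [0,0,0,0,0],
    [0,0,0,0,0],
    [0,0,0,0,0],
  ],
)

```text
t: 2.95
eef_pos: [632.3, -87.0, 5.4]
tcp_rot: [3.141, 0.0, 1.416]
ft_force: [1.0, 0.1, 0.7]
opening: 0.636
grip_force: 0.0
```

Request:
arm_command(
  targets=[
    [0,0,0,0,0],
    [0,0,0,0,0],
    [0,0,0,0,0],
    [0,0,0,0,0],
    [0,0,0,0,0],
  ],
)

```text
t: 3.45
eef_pos: [632.1, -87.0, 4.8]
tcp_rot: [-3.141, 0.0, 1.416]
ft_force: [-1.3, -0.9, 0.1]
opening: 0.217
grip_force: 0.5
```

Request:
arm_command(
  targets=[
    [0,0,0,0,0],
    [0,0,0,0,0],
    [0,0,0,0,0],
    [0,0,-20,0,0],
    [0,0,-60,0,0],
  ],
)

```text
t: 3.95
eef_pos: [630.7, -86.7, 62.9]
tcp_rot: [-3.136, -0.0, 1.416]
ft_force: [0.3, 0.3, -1.1]
opening: 0.188
grip_force: 30.0
```

```bash
python3 -c "
from h import *
s=env.state();print(s['opening'],s['grip_force'],s['eef_pos'])
go(453,-277,170,99)
import math
a=math.radians(99);go(453-90*math.cos(a),-277-90*math.sin(a),150,99)"
```

```text
0.1883634958973578 29.990475475788116 [630.65266126 -86.66928715  62.93377662]
move [-215.4 -146.8 -106.4] roll -17.9
move [-301.1 -119.1  -86.5] roll -17.9
```

```bash
python3 -c "
from h import *
go(546,-354,150,99)"
```

```text
move [-277.1  -42.9  -86.9] roll -17.9
```

Request:
arm_command(
  targets=[
    [0,0,-50,0,0],
    [-277,-43,-87,0,0],
    [-277,-43,-87,-9,0],
    [-277,-43,-87,-18,0],
    [-277,-43,-87,-18,0],
  ],
)

```text
t: 4.45
eef_pos: [572.4, -273.7, 141.0]
tcp_rot: [3.141, 0.0, 1.736]
ft_force: [1.8, -0.4, -0.3]
opening: 0.191
grip_force: 30.0
```

```bash
python3 -c "
from h import *
print(env.state()['eef_pos']);go(546,-354,150,99)"
```

```text
[ 572.36609476 -273.65712511  140.99375455]
move [-74.9 -39.2  -9. ] roll 0.5
```

Request:
arm_command(
  targets=[
    [-75,-39,-9,0.5,0],
    [-75,-39,-9,0.5,0],
    [-75,-39,-9,0.5,0],
    [-75,-39,-9,0.5,0],
  ],
)

```text
t: 4.85
eef_pos: [546.1, -352.8, 149.3]
tcp_rot: [-3.141, -0.0, 1.72]
ft_force: [0.2, 0.2, -0.6]
opening: 0.189
grip_force: 30.0
```

```bash
python3 -c "
from h import *
c=cam('wrist');cv2.imwrite('pics/w2.png',c['frame'][:,:,::-1])
top_part(c,10);print(c['frame'][0:225:25,120:140:10].tolist()[:3])
for p in [(453,-277,35.5),(453,-277,10)]: print(proj(c,p))"
```

```text
px [320. 138.] mid [ 598.5 -307. ] far [ 583.9 -232.2] len 152.3 wid 151.5 yaw 101.0 ctr-from-far 
px [158.  82.] mid [ 451.4 -280.3] far [ 441.5 -212.4] len 137.2 wid 54.3 yaw 98.3 ctr-from-far 
[[[227, 162, 102], [224, 167, 121]], [[218, 156, 106], [251, 252, 252]], [[231, 168, 108], [230, 166, 109]]]
[151.48738134  80.53576942]
[160.21731423  83.06591453]
```

View pics/w2.png

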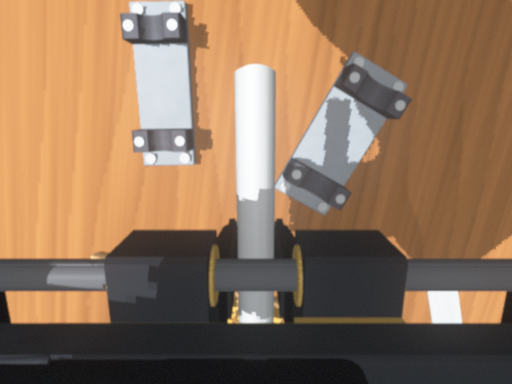

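The wrist view shows two cradles. The stay cradle's saddle bolts are at (129,26), (173,24), (139,141) and (180,140). Its base corners are at (131,2), (186,2), (195,163) and (146,164). The seat cradle's saddle bolts are at (355,77), (401,104), (296,173) and (340,198). The held stay runs up to (255,68).

```bash
cat >> h.py <<'E'
def screws(c,px,z):
    """4 saddle bolts, far-left, far-right, near-left, near-right: refine to bright blob centroid, cast to z"""
    g=cv2.cvtColor(c["frame"],cv2.COLOR_RGB2GRAY).astype(float);q=[]
    for u,v in px:
        w=g[v-5:v+6,u-5:u+6];w=np.clip(w-np.percentile(w,60),0,None);yy,xx=np.mgrid[-5:6,-5:6]
        q.append((u+(w*xx).sum()/w.sum(),v+(w*yy).sum()/w.sum()))
    P=np.array([plane(c,*a,z)[:2] for a in q]);d=(P[0]+P[1]-P[2]-P[3])/2
    print("screws mid",P.mean(0).round(1),"spacing",np.linalg.norm(d).round(1),"yaw",np.degrees(np.arctan2(d[1],d[0])).round(1),"wid",np.linalg.norm(P[0]-P[1]).round(1),np.linalg.norm(P[2]-P[3]).round(1),"px",np.mean(q,0).round(1))
    return np.mean(q,0)
E
python3 -c "
from h import *
c=cam('wrist');
for z in(32,35,38):screws(c,[(129,26),(173,24),(139,141),(180,140)],z)
for z in (35,38):screws(c,[(355,77),(401,104),(296,173),(340,198)],z)
P=np.array([plane(c,*a,10)[:2] for a in [(131,2),(186,2),(195,163),(146,164)]]);print(P.mean(0),np.linalg.norm(P[0]-P[1]),np.linalg.norm(P[0]-P[3]))
# tube in hand far end, at its height z
z=env.state()['eef_pos'][2]+5
top_part(c,z,170)
go(453,-277,150,99)
"
```

```text
screws mid [ 454.8 -280. ] spacing 88.5 yaw 99.1 wid 34.0 33.8 px [154.1  83.9]
screws mid [ 455.6 -280. ] spacing 87.6 yaw 99.1 wid 33.6 33.4 px [154.1  83.9]
screws mid [ 456.5 -280.1] spacing 86.7 yaw 99.1 wid 33.2 33.0 px [154.1  83.9]
screws mid [ 615.  -300.1] spacing 88.9 yaw 69.1 wid 43.3 43.6 px [347.2 140. ]
screws mid [ 614.2 -300. ] spacing 88.0 yaw 69.1 wid 42.9 43.2 px [347.2 140. ]
[ 457.44790162 -278.85969466] 44.83514232162906 133.10282168002257
px [320. 138.] mid [ 569.9 -297.2] far [ 562.1 -257.7] len 80.7 wid 80.3 yaw 101.1 ctr-from-far [ 578.5 -341.1]
px [158.  84.] mid [ 491.7 -283.6] far [ 486.3 -247.6] len 72.8 wid 29.0 yaw 98.5 ctr-from-far [ 498.8 -331.7]
move [ 87.7 -81.5  -0.6] roll -0.3
```

```bash
python3 -c "
from h import *
go(455.7,-281.3,65,99.1)"
```

```text
move [ 83.  -79.4  84.4] roll -0.4
```

Request:
arm_command(
  targets=[
    [40,-40,0,-0.4,0],
    [83,-79.5,15,-0.4,0],
    [83,-79.5,60,-0.4,0],
    [83,-79.5,84,-0.4,0],
    [83,-79.5,84,-0.4,0],
  ],
)

```text
t: 5.45
eef_pos: [454.6, -280.1, 63.4]
tcp_rot: [-3.138, -0.004, 1.73]
ft_force: [-0.1, 0.1, -0.8]
opening: 0.19
grip_force: 30.0
```

```bash
python3 -c "
from h import *
c=cam('wrist');cv2.imwrite('pics/w3.png',c['frame'][:225,:,::-1])
print(env.state()['eef_pos'],env.state()['tcp_rot'])
go(455.7,-281.3,31,99.1)"
```

```text
[ 455.70630198 -281.12699936   65.01391112] [-3.14011805e+00 -1.63826120e-03  1.73026316e+00]
move [-0.2  0.  34. ] roll 0.0
```

View pics/w3.png

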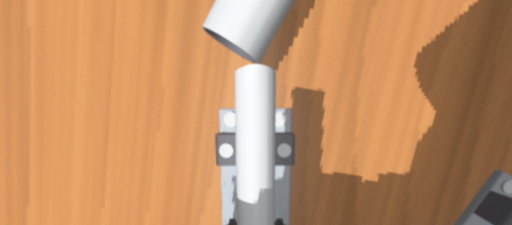

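The held stay's axis is at column 255, midway between the bolts at (226,150) and (284,150), so it is aligned. I'll lower it and release.

Request:
arm_command(
  targets=[
    [0,0,20,0,0],
    [0,0,33,0,0],
    [0,0,34.5,0,0],
    [0,0,34.5,0,0],
    [0,0,34.5,0,0],
  ],
)

```text
t: 6.0
eef_pos: [455.8, -282.4, 31.7]
tcp_rot: [3.141, 0.0, 1.729]
ft_force: [-1.4, -0.4, -0.1]
opening: 0.188
grip_force: 30.0
```

Request:
arm_command(
  targets=[
    [0,0,0,0,0.5],
    [0,0,0,0,0.5],
    [0,0,0,0,0.5],
    [0,0,0,0,0.5],
    [0,0,0,0,0.5],
  ],
)

```text
t: 6.5
eef_pos: [455.6, -282.4, 31.1]
tcp_rot: [3.141, 0.0, 1.729]
ft_force: [0.5, 0.2, 0.2]
opening: 0.49
grip_force: 0.0
```

Request:
arm_command(
  targets=[
    [0,0,-40,0,0.5],
    [0,0,-80,0,1],
    [-45,0,-120,0,1],
    [-90,0,-120,0,1],
    [-90,0,-120,0,1],
  ],
)

```text
t: 7.0
eef_pos: [470.7, -376.0, 152.9]
tcp_rot: [3.139, 0.005, 1.726]
ft_force: [-0.3, -0.4, -0.4]
opening: 0.781
grip_force: 0.0
```

```bash
python3 -c "
from h import *
c=cam('wrist');cv2.imwrite('pics/w4.png',c['frame'][:225,:,::-1])
print(env.state()['eef_pos'],[proj(c,p).round() for p in [(455.5,-280,35.5)]])
top_part(c,35.5);
go(416,-194,150,68)"
```

```text
[ 469.80747713 -373.83701901  151.58371436] [array([254.,  69.])]
px [433. 126.] mid [ 607.1 -303.8] far [ 627.9 -244.5] len 125.7 wid 66.6 yaw 70.7 ctr-from-far 
px [252.  90.] mid [ 457.6 -299.7] far [ 447.1 -231.7] len 137.7 wid 44.5 yaw 98.7 ctr-from-far 
move [186.  -25.3   1.2] roll 30.9
```

View pics/w4.png

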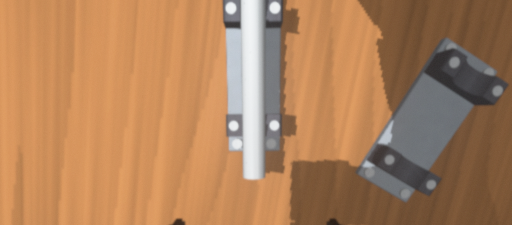

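The stay sits in both saddles. Its near end is at (254,179), about 40 mm past the near saddle's bolts at row 126 (expected 41), so it is centred. Next is the down tube.

Request:
arm_command(
  targets=[
    [50,-7,0,8,1],
    [100,-14,0,16,1],
    [150,-20,0,24,1],
    [186,-25,0,31,1],
    [186,-25,0,31,1],
  ],
)

```text
t: 7.55
eef_pos: [413.3, -186.9, 150.8]
tcp_rot: [-3.139, -0.001, 1.186]
ft_force: [-0.4, -0.5, 0.7]
opening: 1.001
grip_force: 0.0
```

```bash
python3 -c "
from h import *
c=cam('wrist');print(env.state()['eef_pos'])
top_part(c,19,150);"
```

```text
[ 414.81352442 -189.14653172  151.08398182]
px [308. 204.] mid [ 451.6 -220.9] far [ 424.6 -209.9] len 58.2 wid 36.8 yaw 157.9 ctr-from-far [ 494.1 -238.1]
px [486. 183.] mid [ 606.3 -262.9] far [ 614.9 -226. ] len 75.9 wid 42.6 yaw 76.9 ctr-from-far [ 597.9 -299. ]
px [264.  90.] mid [ 450.4 -117. ] far [477.4 -49.3] len 145.7 wid 37.3 yaw 68.3 ctr-from-far [ 449.7 -119. ]
```

```bash
python3 -c "
from h import *
c=cam('wrist');print(env.state()['eef_pos']);cv2.imwrite('pics/w5.png',c['frame'][:225,:,::-1])
top_part(c,19,150);top_part(c,38,150);print(proj(c,(450.1,-110.7,17.6)))"
```

```text
[ 415.63902059 -190.54794611  151.13727097]
px [306. 204.] mid [ 451.7 -221.5] far [ 479.2 -232.5] len 59.2 wid 38.7 yaw -21.9 ctr-from-far [ 409.5 -204.6]
px [484. 182.] mid [ 607.1 -263.7] far [ 615.7 -226.2] len 77.0 wid 46.2 yaw 77.1 ctr-from-far [ 598.9 -299.3]
px [262.  89.] mid [ 449.9 -117.4] far [476.4 -50.5] len 144.0 wid 37.4 yaw 68.4 ctr-from-far [ 448.8 -120.2]
px [306. 204.] mid [ 451.  -215.6] far [ 476.7 -225.9] len 55.4 wid 36.3 yaw -21.9 ctr-from-far [ 407.1 -198. ]
px [484. 182.] mid [ 596.6 -255.2] far [ 604.7 -220. ] len 72.1 wid 43.2 yaw 77.1 ctr-from-far [ 587.9 -293.1]
px [262.  89.] mid [ 449.3 -118.1] far [474.1 -55.4] len 134.9 wid 35.0 yaw 68.4 ctr-from-far [ 446.5 -125.1]
[258.79968941  86.4853527 ]
```

View pics/w5.png

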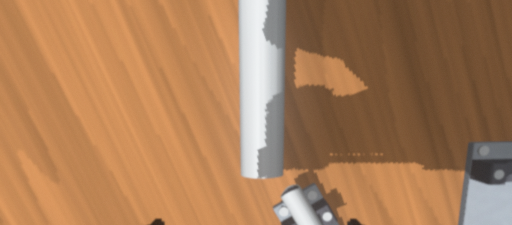

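The down tube's far end is cut off by the picture's top edge; its near end is at (262,178). That end puts the centre at (452,-111), which agrees with the two-view value. I'll grasp there.

```bash
python3 -c "
from h import *
go(452,-111,5,68.4)"
```

```text
move [ 87.4   4.2 146.1] roll -0.2
```

Request:
arm_command(
  targets=[
    [45,4,20,0,1],
    [87.5,4,50,0,1],
    [87.5,4,95,0,1],
    [87.5,4,130,0,1],
    [87.5,4,145,0,1],
  ],
)

```text
t: 8.15
eef_pos: [451.6, -111.8, 2.9]
tcp_rot: [-3.138, 0.0, 1.189]
ft_force: [0.5, -0.8, 0.4]
opening: 0.996
grip_force: 0.0
```

Request:
arm_command(
  targets=[
    [0,0,0,0,0],
    [0,0,0,0,0],
    [0,0,0,0,0],
    [0,0,0,0,0],
    [0,0,0,0,0],
  ],
)

```text
t: 8.65
eef_pos: [452.5, -112.1, 6.8]
tcp_rot: [3.14, 0.0, 1.188]
ft_force: [-0.5, 0.5, 0.0]
opening: 0.636
grip_force: 0.0
```

Request:
arm_command(
  targets=[
    [0,0,0,0,0],
    [0,0,0,0,0],
    [0,0,0,0,0],
    [0,0,0,0,0],
    [0,0,0,0,0],
  ],
)

```text
t: 9.15
eef_pos: [452.2, -111.8, 6.2]
tcp_rot: [3.141, 0.0, 1.188]
ft_force: [-0.0, -0.1, 3.9]
opening: 0.394
grip_force: 30.0
```

Request:
arm_command(
  targets=[
    [0,0,-50,0,0],
    [0,0,-100,0,0],
    [0,0,-145,0,0],
    [0,0,-145,0,0],
  ],
)

```text
t: 9.55
eef_pos: [454.0, -112.5, 155.8]
tcp_rot: [3.133, 0.0, 1.188]
ft_force: [0.6, -0.1, -2.5]
opening: 0.394
grip_force: 30.0
```

```bash
python3 -c "
from h import *
s=env.state();print(s['eef_pos'],s['grip_force']);go(519,25,150,81)"
```

```text
[ 454.02269274 -112.46210642  155.8118559 ] 29.994308352470398
move [151.8   8.8   5.9] roll -12.9
```

Request:
arm_command(
  targets=[
    [50,3,2,-6,0],
    [100,6,2,-13,0],
    [150,9,2,-13,0],
    [152,9,2,-13,0],
    [152,9,2,-13,0],
  ],
)

```text
t: 10.05
eef_pos: [516.9, 26.8, 148.0]
tcp_rot: [-3.14, 0.0, 1.417]
ft_force: [0.5, -0.6, -0.4]
opening: 0.394
grip_force: 30.0
```

```bash
python3 -c "
from h import *
c=cam('wrist');cv2.imwrite('pics/w6.png',c['frame'][:225,:,::-1])
print(env.state()['eef_pos'],proj(c,(613,107,41)))
top_part(c,23,135)"
```

```text
[516.68164714  25.80471514 148.18600917] [362.75412698  72.66087241]
px [256. 155.] mid [521.6  52.4] far [530.8 111.2] len 119.0 wid 74.6 yaw 81.1 ctr-from-far [520.4  44.5]
px [161. 117.] mid [448.5  94.4] far [453.6 167.7] len 147.0 wid 47.3 yaw 86.0 ctr-from-far [448.9 100.4]
px [361.  79.] mid [616.1 100.1] far [623.7 162.5] len 125.8 wid 74.3 yaw 83.1 ctr-from-far [615.6  95.5]
```

View pics/w6.png

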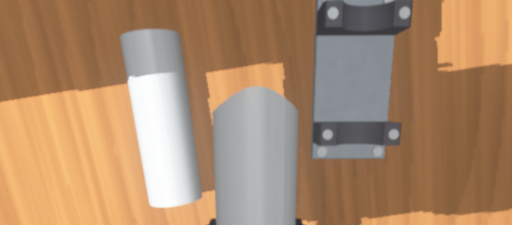

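The down cradle's bolts are at (333,13), (404,13), (327,134) and (393,134). The head tube is at (161,117), measured at (448.5,94.4) with yaw 86°, which matches the two-view value. The held tube's mitre is at (257,88).

```bash
python3 -c "
from h import *
c=cam('wrist')
for z in (41,44):screws(c,[(333,13),(404,13),(327,134),(393,134)],z)
import sys
go(613,106,80,81)"
```

```text
screws mid [614.4 104.6] spacing 87.9 yaw 81.1 wid 52.5 52.6 px [365.   71.6]
screws mid [613.5 104.5] spacing 87.0 yaw 81.1 wid 52.0 52.1 px [365.   71.6]
move [94.9 82.7 68.3] roll 0.0
```

Request:
arm_command(
  targets=[
    [33,35,0,0,0],
    [66,65,0,0,0],
    [93,84,10,0,0],
    [93,84,55,0,0],
    [93,84,86,0,0],
  ],
)

```text
t: 10.65
eef_pos: [614.3, 103.4, 60.8]
tcp_rot: [-3.141, 0.0, 1.413]
ft_force: [-0.1, -0.2, -1.9]
opening: 0.391
grip_force: 30.0
```

```bash
python3 -c "
from h import *
c=cam('wrist');cv2.imwrite('pics/w7.png',c['frame'][:225,:,::-1])
s=env.state();print(s['eef_pos'],s['tcp_rot']);go(614.2,104,32.5,81.1)
print([proj(c,(614.4+44*.155+k*26.2*.988,104.6+44*.988-k*26.2*.155,41)).round() for k in(-1,1)])"
```

```text
[611.97225071 102.89015886  56.34276739] [-3.13389368e+00  1.95218260e-03  1.41282057e+00]
move [ 1.5  2.2 23.8] roll -0.2
[array([206., 150.]), array([301., 149.])]
```

View pics/w7.png

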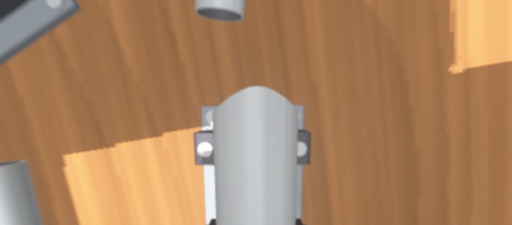

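Request:
arm_command(
  targets=[
    [0,0,0,0,0],
    [0,0,0,0,0],
  ],
)

```text
t: 10.9
eef_pos: [615.4, 103.6, 64.5]
tcp_rot: [3.14, -0.0, 1.413]
ft_force: [0.3, 0.8, -0.7]
opening: 0.392
grip_force: 30.0
```

```bash
python3 -c "
from h import *
s=env.state();print(s['eef_pos'],s['tcp_rot']);go(614.2,104,32.5,81.1)"
```

```text
[615.44913702 103.55039195  64.48144433] [ 3.14013075e+00 -2.15793083e-04  1.41300336e+00]
move [ 0.2 -1.4 32. ] roll -0.1
```

The far saddle's bolts at (205,149) and (302,149) have their middle within about 1.5 mm of the held tube's axis (column 256). I'll lower it.

Request:
arm_command(
  targets=[
    [0,-1,15,0,0],
    [0,-1,28,0,0],
    [0,-1,32.5,0,0],
    [0,-1,32.5,0,0],
    [0,-1,32.5,0,0],
  ],
)

```text
t: 11.4
eef_pos: [613.3, 104.5, 31.6]
tcp_rot: [-3.141, 0.0, 1.414]
ft_force: [-4.9, -0.3, 4.4]
opening: 0.393
grip_force: 30.0
```

Request:
arm_command(
  targets=[
    [0,0,0,0,0.7],
    [0,0,0,0,0.7],
    [0,0,0,0,0.7],
    [0,0,0,0,0.7],
    [0,0,0,0,0.7],
  ],
)

```text
t: 11.9
eef_pos: [613.9, 104.7, 30.6]
tcp_rot: [3.141, 0.0, 1.414]
ft_force: [0.1, 0.5, -0.1]
opening: 0.69
grip_force: 0.0
```

Request:
arm_command(
  targets=[
    [0,0,-45,0,0.7],
    [0,0,-90,0,1],
    [0,0,-100,0,1],
    [0,0,-100,0,1],
  ],
)

```text
t: 12.3
eef_pos: [614.5, 104.8, 132.3]
tcp_rot: [3.138, -0.001, 1.415]
ft_force: [0.2, 0.6, 0.1]
opening: 0.896
grip_force: 0.0
```

```bash
python3 -c "
from h import *
s=env.state();print(s['eef_pos']);go(448.5,94.4,110,86)"
```

```text
[614.50796027 104.79837138 132.32605448]
move [ -36.1 -162.4   21.7] roll -5.0
```

Request:
arm_command(
  targets=[
    [-12,-50,0,-2,1],
    [-24,-100,0,-5,1],
    [-36,-150,10,-5,1],
    [-36,-162,20,-5,1],
    [-36,-162,20,-5,1],
  ],
)

```text
t: 12.8
eef_pos: [445.0, 94.4, 108.8]
tcp_rot: [-3.137, 0.001, 1.502]
ft_force: [1.3, -0.5, 0.3]
opening: 0.997
grip_force: 0.0
```

```bash
python3 -c "
from h import *
env.read_camera('wrist');c=cam('wrist')
s=env.state();print(s['eef_pos']);go(448.5,94.4,6,86);top_part(c,46,135);top_part(c,23,135)"
```

```text
[448.83221151  94.40258251 110.03435675]
move [ -0.   -0.3 104. ] roll 0.0
px [257. 166.] mid [451.2 121.8] far [453.9 162.2] len 81.0 wid 40.8 yaw 86.1 ctr-from-far [449.3  94.9]
px [459. 144.] mid [588.3 125.3] far [584.6 179.2] len 108.0 wid 66.5 yaw 94.0 ctr-from-far [589.3 111.9]
px [284.  14.] mid [474.2 217. ] far [494.9 215.6] len 41.5 wid 15.3 yaw -4.0 ctr-from-far [427.5 220.3]
px [257. 166.] mid [451.  118.1] far [454.  162.5] len 89.0 wid 44.8 yaw 86.1 ctr-from-far [449.4  95.1]
px [459. 144.] mid [601.7 121.9] far [597.6 181.1] len 118.6 wid 73.0 yaw 94.0 ctr-from-far [602.3 113.7]
px [284.  14.] mid [476.2 222.7] far [499.  221.1] len 45.6 wid 16.8 yaw -4.0 ctr-from-far [431.7 225.8]
```

Request:
arm_command(
  targets=[
    [0.5,0.5,45,0,1],
    [0.5,0.5,80,0,1],
    [0.5,0.5,100,0,1],
    [0.5,0.5,103,0,1],
    [0.5,0.5,103,0,0],
  ],
)

```text
t: 13.4
eef_pos: [449.5, 94.8, 7.1]
tcp_rot: [-3.141, 0.0, 1.502]
ft_force: [0.3, 0.4, 0.1]
opening: 0.958
grip_force: 0.0
```

Request:
arm_command(
  targets=[
    [0,0,0,0,0],
    [0,0,0,0,0],
    [0,0,0,0,0],
    [0,0,0,0,0],
    [0,0,0,0,0],
  ],
)

```text
t: 13.9
eef_pos: [448.8, 94.9, 7.9]
tcp_rot: [3.141, 0.0, 1.502]
ft_force: [0.6, 0.1, -1.2]
opening: 0.552
grip_force: 0.0
```

Request:
arm_command(
  targets=[
    [0,0,0,0,0],
    [0,0,0,0,0],
    [0,0,0,0,0],
  ],
)

```text
t: 14.2
eef_pos: [448.8, 94.9, 7.7]
tcp_rot: [3.141, 0.0, 1.502]
ft_force: [-0.4, -1.0, 4.4]
opening: 0.478
grip_force: 30.0
```

Request:
arm_command(
  targets=[
    [0,0,-50,0,0],
    [0,0,-100,0,0],
    [0,0,-142,-8,0],
    [0,0,-142,-16,0],
    [0,0,-142,-16,0],
  ],
)

```text
t: 14.7
eef_pos: [448.6, 94.9, 150.2]
tcp_rot: [3.14, 0.0, 1.783]
ft_force: [0.4, -0.4, -3.4]
opening: 0.481
grip_force: 30.0
```

```bash
python3 -c "
from h import *
s=env.state();print(s['eef_pos'],s['grip_force']);go(411,172,150,111)"
```

```text
[448.63470983  94.86937351 150.24634588] 29.963075816631317
move [ 83.3 -20.5   0.2] roll -8.8
```

Request:
arm_command(
  targets=[
    [42,-10,0,-5,0],
    [83,-20,0,-9,0],
    [83,-20,0,-9,0],
    [83,-20,0,-9,0],
  ],
)

```text
t: 15.1
eef_pos: [411.0, 172.3, 148.6]
tcp_rot: [-3.139, -0.0, 1.936]
ft_force: [-0.6, -0.3, -2.8]
opening: 0.481
grip_force: 30.0
```

```bash
python3 -c "
from h import *
env.read_camera('wrist');c=cam('wrist');cv2.imwrite('pics/w8.png',c['frame'][:225,:,::-1])
print(env.state()['eef_pos'],proj(c,(469.5,296,44)))"
```

```text
[411.85843575 171.39677487 148.85110564] [384.89194127  69.70839755]
```

View pics/w8.png

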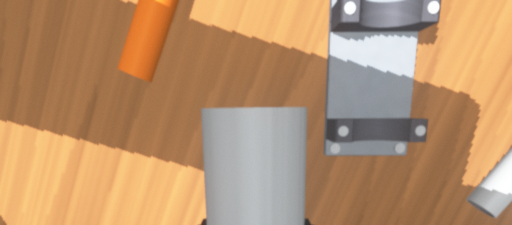

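The head cradle's bolts are at (350,7), (433,7), (344,131) and (420,130). The held head tube ends at row 107.

```bash
python3 -c "
from h import *
c=cam('wrist')
for z in (44,47):screws(c,[(350,7),(433,7),(344,131),(420,130)],z)
top_part(c,env.state()['eef_pos'][2]+38,135)
go(470,294,65,111.3)"
```

```text
screws mid [nan nan] spacing nan yaw nan wid nan 60.7 px [nan nan]
screws mid [nan nan] spacing nan yaw nan wid nan 60.0 px [nan nan]
px [501. 184.] mid [489.  240.7] far [492.  252.9] len 25.1 wid 15.3 yaw 76.4 ctr-from-far [476.1 187.3]
px [255. 166.] mid [396.7 212.6] far [387.9 234. ] len 46.4 wid 39.0 yaw 112.3 ctr-from-far [413.5 171.6]
px [381.  77.] mid [428.2 259. ] far [417.4 284.2] len 54.9 wid 38.2 yaw 113.3 ctr-from-far [444.1 222.2]
move [94.1 98.  83.9] roll -0.4h.py:57: RuntimeWarning: invalid value encountered in scalar divide
  q.append((u+(w*xx).sum()/w.sum(),v+(w*yy).sum()/w.sum()))
```

```bash
python3 -c "
from h import *
c=cam('wrist')
for z in (44,47):
    P=np.array([plane(c,*a,z)[:2] for a in [(350,7),(433,7),(344,131),(420,130)]]);d=(P[0]+P[1]-P[2]-P[3])/2
    print(P.mean(0),np.linalg.norm(d),np.degrees(np.arctan2(d[1],d[0])))"
```

```text
[471.87632643 294.96803836] 88.37925944003548 111.33958451182652
[470.97462368 294.28813529] 87.41286976391542 111.33958451182653
```

Request:
arm_command(
  targets=[
    [32,34,0,-0.4,0],
    [64,68,0,-0.4,0],
    [94,99.5,10,-0.4,0],
    [94,99.5,50,-0.4,0],
    [94,99.5,86,-0.4,0],
  ],
)

```text
t: 15.8
eef_pos: [471.7, 295.5, 62.1]
tcp_rot: [3.141, 0.0, 1.944]
ft_force: [-0.3, -0.8, -2.7]
opening: 0.476
grip_force: 30.0
```

Request:
arm_command(
  targets=[
    [0,0,0,0,0],
    [0,0,0,0,0],
  ],
)

```text
t: 16.0
eef_pos: [471.4, 294.7, 63.7]
tcp_rot: [-3.14, 0.0, 1.943]
ft_force: [-0.2, 0.3, -2.2]
opening: 0.481
grip_force: 30.0
```

```bash
python3 -c "
from h import *
c=cam('wrist');cv2.imwrite('pics/w9.png',c['frame'][:225,:,::-1])
s=env.state();print(s['eef_pos'],s['tcp_rot']);go(471.5,294.7,34,111.3)"
```

```text
[471.83956398 295.01145228  64.73503752] [ 3.14051601e+00 -6.56245945e-07  1.94356218e+00]
move [-0.2 -0.5 30.7] roll 0.1
```

View pics/w9.png

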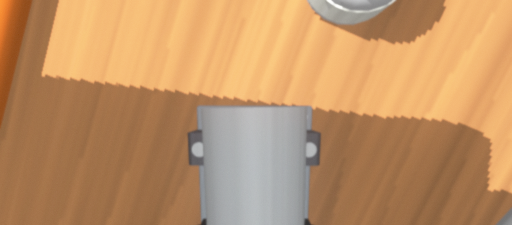

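The saddle's outer edges are at columns 189 and 321 (middle 255) and the tube's edges at 203 and 308 (middle 255.5), so it is centred. I'll lower it.

Request:
arm_command(
  targets=[
    [0,0,15,0,0],
    [0,0,27,0,0],
    [0,0,31.5,0,0],
    [0,0,31.5,0,0],
    [0,0,31.5,0,0],
  ],
)

```text
t: 16.55
eef_pos: [470.5, 294.9, 33.0]
tcp_rot: [-3.14, 0.0, 1.945]
ft_force: [-5.2, -2.4, 2.1]
opening: 0.48
grip_force: 30.0
```

Request:
arm_command(
  targets=[
    [0,0,0,0,0.75],
    [0,0,0,0,0.75],
    [0,0,0,0,0.75],
    [0,0,0,0,0.75],
    [0,0,0,0,0.75],
  ],
)

```text
t: 17.05
eef_pos: [471.1, 295.4, 32.1]
tcp_rot: [3.141, 0.0, 1.945]
ft_force: [-0.3, 0.4, 0.5]
opening: 0.749
grip_force: 0.0
```

Request:
arm_command(
  targets=[
    [0,0,-45,0,0.75],
    [0,0,-90,0,1],
    [0,0,-120,0,1],
    [0,0,-120,0,1],
    [0,0,-120,0,1],
  ],
)

```text
t: 17.55
eef_pos: [470.9, 295.3, 152.3]
tcp_rot: [3.141, 0.0, 1.945]
ft_force: [-0.0, -0.9, -0.9]
opening: 0.986
grip_force: 0.0
```

```bash
python3 -c "
from h import *
s=env.state();print(s['eef_pos']);go(631.5,305,110,76)"
```

```text
[470.9122742  295.33134592 152.28092507]
move [-49.7 153.   42.4] roll 35.4
```

Request:
arm_command(
  targets=[
    [-16,48,0,8,1],
    [-32,96,0,16,1],
    [-48,140,0,24,1],
    [-50,153,20,32,1],
    [-50,153,30,35.4,1],
  ],
)

```text
t: 18.05
eef_pos: [632.5, 303.9, 117.7]
tcp_rot: [-3.138, 0.002, 1.321]
ft_force: [-0.1, -0.0, -0.3]
opening: 0.999
grip_force: 0.0
```

Request:
arm_command(
  targets=[
    [0,0,0,0,1],
    [0,0,0,0,1],
  ],
)

```text
t: 18.25
eef_pos: [631.1, 304.6, 120.9]
tcp_rot: [-3.14, 0.001, 1.329]
ft_force: [0.1, 0.1, 0.5]
opening: 1.001
grip_force: 0.0
```

```bash
python3 -c "
from h import *
c=cam('wrist');
s=env.state();print(s['eef_pos'],s['tcp_rot'][2]);top_part(c,14.3,160);top_part(c,28.6,160);go(631.5,305,5,76)"
```

```text
[631.33404508 304.74728033 121.74696914] 1.329252864734169
px [ 60. 190.] mid [475.1 344.2] far [523.3 332.3] len 99.3 wid 57.1 yaw -13.9 ctr-from-far [445.7 351.5]
px [258. 158.] mid [640.1 329.4] far [652.8 381.5] len 107.2 wid 27.8 yaw 76.2 ctr-from-far [633.8 303.8]
px [25. 57.] mid [487.9 447.6] far [499.6 475.3] len 60.3 wid 36.8 yaw 67.0 ctr-from-far [468.4 401.6]
px [ 60. 190.] mid [484.1 345.5] far [529.8 334.2] len 94.1 wid 54.2 yaw -13.9 ctr-from-far [452.1 353.4]
px [258. 158.] mid [640.5 331.5] far [652.6 380.8] len 101.6 wid 26.3 yaw 76.2 ctr-from-far [633.5 303.1]
px [25. 57.] mid [496.2 443.5] far [507.3 469.8] len 57.1 wid 34.9 yaw 67.0 ctr-from-far [476.1 396.1]
move [  0.3   0.2 116.7] roll 0.2
```

The seat tube's centre is at (633,304.3) with yaw 76.2°, and the views agree. I'll grasp it.

Request:
arm_command(
  targets=[
    [0,1.8,45,0,1],
    [0,1.8,85,0,1],
    [0,1.8,110,0,1],
    [0,1.8,116,0,1],
    [0,1.8,116,0,0.8],
  ],
)

```text
t: 18.8
eef_pos: [633.3, 304.4, 6.3]
tcp_rot: [-3.141, 0.0, 1.328]
ft_force: [0.2, 0.3, 0.9]
opening: 0.955
grip_force: 0.0
```

Request:
arm_command(
  targets=[
    [0,0,0,0,0],
    [0,0,0,0,0],
    [0,0,0,0,0],
    [0,0,0,0,0],
    [0,0,0,0,0],
  ],
)

```text
t: 19.3
eef_pos: [633.5, 304.3, 6.5]
tcp_rot: [3.141, -0.0, 1.327]
ft_force: [-0.2, -0.3, 0.2]
opening: 0.552
grip_force: 0.0
```

Request:
arm_command(
  targets=[
    [0,0,0,0,0],
    [0,0,0,0,0],
    [0,0,0,0,0],
    [0,0,0,0,0],
    [0,0,0,0,0],
  ],
)

```text
t: 19.8
eef_pos: [633.3, 304.3, 6.0]
tcp_rot: [-3.142, 0.0, 1.327]
ft_force: [-0.5, -0.7, 0.1]
opening: 0.292
grip_force: 30.0
```

Request:
arm_command(
  targets=[
    [0,0,-50,0,0],
    [0,0,-100,0,0],
    [-40,0,-125,0,0],
    [-90,0,-125,0,0],
    [-140,0,-125,0,0],
  ],
)

```text
t: 20.3
eef_pos: [599.1, 167.4, 132.0]
tcp_rot: [3.14, -0.001, 1.329]
ft_force: [1.3, -0.6, -1.0]
opening: 0.293
grip_force: 30.0
```

```bash
python3 -c "
from h import *
s=env.state();print(s['eef_pos']);go(614,-300,130,69.1)"
```

```text
[599.10510048 167.38339959 132.02982774]
move [-450.2  126.6    2. ] roll 7.0
```

Request:
arm_command(
  targets=[
    [-450,127,0,0,0],
    [-450,127,0,0,0],
    [-450,127,0,0,0],
    [-450,127,0,0,0],
    [-450,127,0,7,0],
  ],
)

```text
t: 20.8
eef_pos: [607.2, -83.5, 131.2]
tcp_rot: [3.141, 0.0, 1.204]
ft_force: [1.2, 0.2, -0.7]
opening: 0.291
grip_force: 30.0
```

```bash
python3 -c "
from h import *
s=env.state();print(s['eef_pos']);go(614,-300,130,69.1)"
```

```text
[607.19982308 -83.47630955 131.18690176]
move [-199.7   83.9    1.2] roll -0.1
```

Request:
arm_command(
  targets=[
    [-200,84,0,0,0],
    [-200,84,0,0,0],
    [-200,84,0,0,0],
    [-200,84,0,0,0],
    [-200,84,0,0,0],
  ],
)

```text
t: 21.3
eef_pos: [613.8, -302.8, 130.8]
tcp_rot: [3.141, 0.001, 1.202]
ft_force: [0.4, 0.5, -1.9]
opening: 0.293
grip_force: 30.0
```

Request:
arm_command(
  targets=[
    [0,0,40,0,0],
    [0,0,68,0,0],
    [0,0,68,0,0],
    [0,0,68,0,0],
  ],
)

```text
t: 21.7
eef_pos: [614.6, -297.9, 63.5]
tcp_rot: [-3.141, -0.0, 1.205]
ft_force: [0.4, -0.2, 0.3]
opening: 0.292
grip_force: 30.0
```

```bash
python3 -c "
from h import *
env.read_camera('wrist');c=cam('wrist');cv2.imwrite('pics/w10.png',c['frame'][:225,:,::-1])
s=env.state();print(s['eef_pos'],s['tcp_rot']);go(614.4,-300,32.3,69.1)
print(proj(c,(614.4+44*.357,-300+44*.934,37)))"
```

```text
[ 615.27003984 -298.27776747   64.91607979] [3.13917993e+00 4.56379580e-04 1.20555565e+00]
move [-1.9 -0.3 32.6] roll -0.0
[253.87373716 153.77525761]
```

View pics/w10.png

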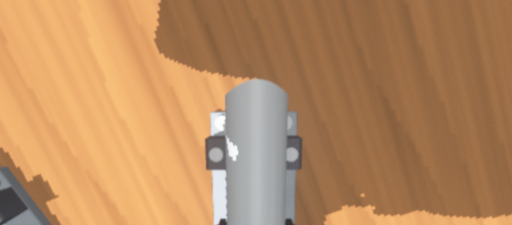

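The bolts are at (216,154) and (292,154), middle 254. The tube spans columns 226 to 288, middle 257, so it sits about 1.5 mm towards +y. I'll correct that and lower it.

Request:
arm_command(
  targets=[
    [-2,-1.2,15,0,0],
    [-2,-1.2,28,0,0],
    [-2,-1.2,33,0,0],
    [-2,-1.2,33,0,0],
    [-2,-1.2,33,0,0],
  ],
)

```text
t: 22.3
eef_pos: [613.2, -300.2, 30.8]
tcp_rot: [3.139, 0.001, 1.205]
ft_force: [0.0, -0.1, 8.5]
opening: 0.297
grip_force: 30.0
```

Request:
arm_command(
  targets=[
    [0,0,0,0,0.6],
    [0,0,0,0,0.6],
    [0,0,0,0,0.6],
    [0,0,0,0,0.6],
    [0,0,0,0,0.6],
  ],
)

```text
t: 22.8
eef_pos: [612.4, -299.7, 29.8]
tcp_rot: [-3.141, -0.0, 1.205]
ft_force: [-0.4, -0.8, -0.0]
opening: 0.593
grip_force: 0.0
```

Request:
arm_command(
  targets=[
    [0,0,-45,0,0.6],
    [0,0,-90,0,0.6],
    [-45,0,-120,0,0.6],
    [-95,0,-120,0,0.6],
    [-95,0,-120,0,0.6],
  ],
)

```text
t: 23.3
eef_pos: [576.9, -393.1, 151.3]
tcp_rot: [3.139, 0.002, 1.201]
ft_force: [-0.2, 0.8, -0.1]
opening: 0.598
grip_force: 0.0
```

```bash
cat > chk.py <<'E'
from h import *
# top view: each tube's two ends along the cradle axis, brighter/longer than the base
C={"stay":(455.5,-280,35.5,99.1,170),"seat":(614.4,-300,40.3,69.1,160),"down":(614.4,104.6,45,81.1,150),"head":(471.5,294.7,49,111.3,135)}
c=cam("top");a=c["frame"][:,:,::-1];t=[]
for n,(x,y,z,w,L) in C.items():
    u,v=proj(c,(x,y,z)).round().astype(int);t.append(cv2.resize(a[v-40:v+40,u-40:u+40],(280,280),interpolation=cv2.INTER_CUBIC))
    print(n,proj(c,(x,y,z)))
cv2.imwrite("pics/chk.png",np.vstack([np.hstack(t[:2]),np.hstack(t[2:])]))
E
python3 chk.py
```

```text
stay [365.70015421 192.83795743]
seat [371.00960834 145.29376617]
down [249.70959803 144.70296079]
head [191.47860998 187.38894593]
```

View pics/chk.png

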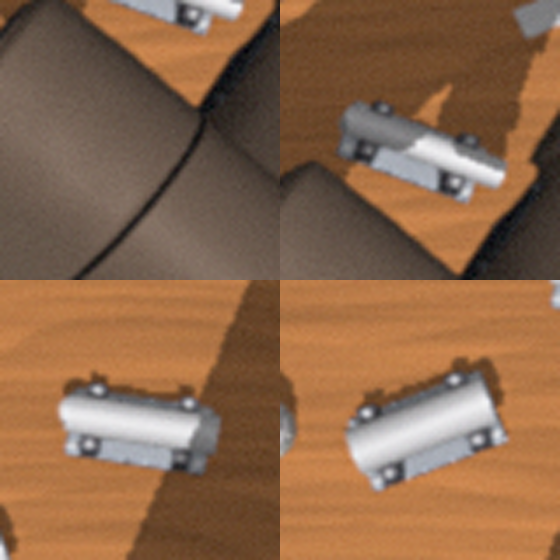

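The check picture shows the seat, down and head tubes lying between their saddle bolts. Their ends are symmetric about the bolt centres, at about (416,148), (139,424) and (423,426), once parallax is allowed for. The arm hides the stay. I'll take one last wrist look at the seat and stay.

```bash
python3 -c "
from h import *
c=cam('wrist');cv2.imwrite('pics/w11.png',c['frame'][:225,:,::-1])
for n,(x,y,z,w,L) in {'stay':(455.5,-280,35.5,99.1,170),'seat':(614.4,-300,40.3,69.1,160)}.items():
    d=np.array([np.cos(np.radians(w)),np.sin(np.radians(w)),0])*L/2
    print(n,proj(c,np.array([x,y,z+L*0])-d).round(),proj(c,np.array([x,y,z])+d).round())"
```

```text
stay [125. 206.] [-5. 20.]
seat [257. 170.] [256. -52.]
```

View pics/w11.png

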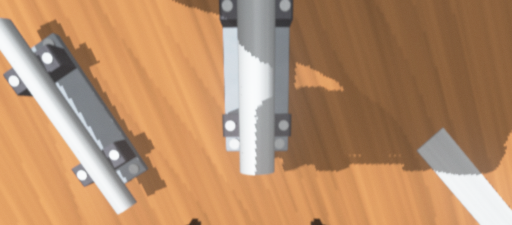

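The seat's near end is at (257,174) against a predicted 170, and the stay's is at (127,209) against (125,206). Both are seated and centred, and the gripper is clear.

```bash
python3 -c "
from cell import env
print(env.job_done())"
```

```text
the job is handed in; nothing more can be done
None
```

All four tubes are laid in their matching cradles, down in both saddles and centred to within about 2 mm by the camera checks; I didn't touch the flux jar or the wire brush, and the job is handed in at about 23 s of the 90 s allowed.

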